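# Swing the bench lamp over the flat polish tin

### The arm

A 7-joint arm with a two-finger parallel gripper is mounted at the origin on a cart in front of the work surface, level with it; the furniture and walls round the work are solid. World frame = base frame: x ahead of the robot, y to its left, z up, the work surface at z = 0. Lengths are in m, angles in rad, forces in N, time in s.
With the tool pointing down it reaches from about 0.4 to 0.85 m from the base axis. Payload 4.5 kg.
Tool frame: the origin (TCP) lies at the very end of the fingers, on their centre line; the grasp point (between the pads) lies 19 mm behind it; z points along the fingers, y is the line along which they close (so a half turn about z gives the same grasp; the last joint's range is limited). The gripper opens to 88 mm and grips with 3 to 60 N. Pads are 18 mm wide; open, the fingers measure 123 mm over their backs; the gripper's body (75 mm by 187 mm) begins 45 mm behind the grasp point.
Start: joints at [1.196, 0.689, -0.195, 1.565, 0.157, 0.902, -0.215], TCP at [0.248, -0.574, 0.218] pointing down, gripper open.
Joint ranges: [-3.01, 3.01], [-0.46, 2.08], [-1.47, 1.51], [0.13, 2.56], [-1, 4.14], [0.04, 2.09], [-2.66, 2.66]. Speed limits (rad/s): [2.57, 2.57, 3.14, 3.14, 3.14, 3.14, 3.14].

### API

Orientations are given as a unit quaternion [x, y, z, w].
In Python, from plant import r gives the robot as it stands. The module is installed in compiled form; this text tells all that it offers.
- The arm moves only by the tool step_arm, never from a script. Its argument "increments" is a list of rows, each a list of 2 entries, a list of its own where there are three numbers: the shift along the world's x, y, z in cm, then the turn, a rotation vector about the world's x, y, z in degrees. A call has exactly 10 rows; each row shifts and turns the commanded pose from where the row before left it; what a row does not reach is not made up. A row lasts 1/10 s, in which the tool goes at most 50 mm and 8.59 degrees, less where a joint would pass 70% of its speed; a pose out of reach is approached as far as the arm can. A call is refused whole if a number of a shift passes 5 or a number of a turn 8.59, either way. A call with a gripper value outside its range is refused whole. "fingers" is the opening, from 0 (shut) to 1 (fully open), set as the call begins (left out, the last holds). The fingers move at their own pace and stop on an object; "grip_force" is the grip in N (left out, the last holds). Time passes only in rows, so rows that do not move let the fingers close, or fill a call up. It gives the time, the measured TCP pose, the force, the opening and the grip force at its end, in the units of the state.
- r.get_state(): the state, without advancing time (a new reading comes with each control period).
- r.snapshot(name): name is "scene" or "top" or "wrist"; returns (picture, depth): 420x560x3 uint8, red, green, blue; 420x560 float32, m along the optical axis (not along the pixel's ray), 0 where there is no reading.
- r.calibration(name): a dict with "fov_y" (degrees; the focal length in pixels is half the picture's height over the tangent of half this angle, whatever the lens; pixels are square), "cx", "cy" (the principal point, pixels), "R" (3x3) and "t" (3): a world point X has camera coordinates R X + t. Camera axes: x right, y down, z forward; pixel columns grow to the right and rows downward; lengths in m; the calibration is good to about 2 mm. A picture is of the moment at which its call begins: read the wrist's pose just before it. calibration takes no time and is no camera call; for the wrist camera it gives the pose at the moment of the call.
- r.finish_job(): hands the job in; it is judged then, once.
The state is a dict: "clock": time; "q": joint angles; "qd": joint speeds; "joint_torque": joint torques, N m; "tool_pos": TCP position; "eef_rot": TCP orientation; "contact_force": force on the tool from outside, world axes, zero at the start; "moment": the same for the moment, N m; "opening": opening from 0.0 (shut) to 1.0 (fully open); "finger_force": force on a finger pad.
Only numpy, scipy, OpenCV 4.12 (cv2) and the standard library are available. Lean on these libraries where they do the work, as an engineer would, in place of code of your own. Each camera call takes 0.05 s, during which the arm holds its last target. There are 200 camera calls.

### The job

Swing the arm of the small bench lamp round on its post until the lamp's round head is centred above the flat polish tin that lies within its reach, so that the tin can be inspected under the light. Then let go and see that the arm stays there. Move only the lamp: leave the tin where it lies.

Things in the scene. Friction and masses are not known exactly. Their poses are not given: they have to be found in the camera images.
- lamp_arm (a joint): Friction hinge of the bench lamp: its level arm turns about the upright post. In rad, growing anticlockwise seen from above; 0 is the front of the lamp's fixed foot, which faces the robot to within 12 degrees. Stops at -1.75 and +1.75. Takes about 0.25 N m (1.3 N at the knob) to turn; stays where it is left.
- lamp_knob (a point): Grip knob of the lamp: upright black cylinder, 22 mm across, 40 mm high, on top of the centre of the round pale metal head (disc 92 mm across, underside 158 mm above the bench). Point on the common axis of knob and head, 18 mm below the knob's top, 23 mm above the head's top. Moves on a level circle of 200 mm radius round the post. The arm tube lies below the head's top.
- lamp_pivot (a point): Point on the upright axis of the lamp's post, at the height of lamp_knob (209 mm above the bench). The lamp's foot, a dark steel disc 110 mm across, is fixed to the bench; the post's top is 198 mm above the bench.
- tin_center (a point): Centre of the flat polish tin: low, round, dark worn lid, 71 mm across, only 16 mm high, flat on the bench 200 mm (within 12) from the post's axis. On the same circle, in any order, lie a small jar (62 mm wide, 50 high), a big black jar (68 wide, 75 high) and a small black block (58 x 32 x 22), not to be lit. The lamp head clears them all.
Things that resemble listed ones, but are neither listed nor needed, are in the scene too. What is shaped like the part that bears tin_center but red or turquoise is not meant.

How it is judged:
By the outcome, as a careful person would: the job done as asked, in the order asked, and still so for the second after the job is handed in, with the robot touching nothing.
It also fails if it takes over 35 s, if anything falls off the work surface, if the arm or the gripper's body presses on something with over 40 N, if the wrist force passes 120 N, or if a joint passes its speed limit or range.

## Working session

There is one attempt and no reset: what is moved stays moved. The work goes in short steps, Python scripts to look and compute and a tool call to move; the robot and the scene stay as the last step left them, time stands still between calls to the robot, and variables do not carry over. Pictures are saved under pics/ and viewed, at most 10 in all, crops included, and the job is handed in when it is done.

Besides the shell and the picture viewer there is one more tool, called after ">>>" by a JSON object that holds its "method" and its "body", one argument or row to a line. step_arm: Moves the arm, as the interface text tells. Its arguments: {"type":"object","properties":{"increments":{"type":"array","items":{"type":"array"}},"fingers":{"type":"number"},"grip_force":{"type":"number"}},"required":["increments"]}

```bash
mkdir -p pics
cat > h.py <<'E'
import numpy as np, cv2
from plant import r
def ray(name,u,v,z,c=None):
    c=c or r.calibration(name); f=210/np.tan(np.radians(c["fov_y"]/2)); R=np.array(c["R"]);t=np.array(c["t"])
    d=R.T@np.array([(u-c["cx"])/f,(v-c["cy"])/f,1]); o=-R.T@t
    return o+d*(z-o[2])/d[2]
def proj(name,X,c=None):
    c=c or r.calibration(name); f=210/np.tan(np.radians(c["fov_y"]/2))
    p=np.array(c["R"])@np.array(X)+np.array(c["t"]); return p[:2]/p[2]*f+[c["cx"],c["cy"]]
E
python3 - <<'E'
from h import *
for n in("top","scene"):
    p,d=r.snapshot(n); np.save(n+"_d.npy",d); cv2.imwrite(f"pics/{n}0.png",p[:,:,::-1]); c=r.calibration(n); print(n,c)
s=r.get_state();print(s["clock"],s["tool_pos"],s["eef_rot"])
E
```

```text
top {'fov_y': 52.50376208946508, 'cx': 277.60860874429426, 'cy': 213.59947276639974, 'R': array([[-0.01882576, -0.99928181,  0.0328856 ],
       [-0.99487981,  0.01545598, -0.09987633],
       [ 0.09929632, -0.03459747, -0.99445626]]), 't': array([-0.09338888,  0.58114001,  0.92987267])}
scene {'fov_y': 45.82967376319016, 'cx': 281.9482980946732, 'cy': 208.09546957205328, 'R': array([[-0.58095098, -0.81391625, -0.00602496],
       [-0.39069374,  0.28534486, -0.8751781 ],
       [ 0.71404087, -0.50608166, -0.48376336]]), 't': array([0.25444114, 0.37377428, 0.51092949])}
0.1 [ 0.24817705 -0.57298043  0.21751927] [ 9.79168859e-01  2.03046063e-01 -2.24566581e-04 -7.68645075e-04]
```

View pics/top0.png

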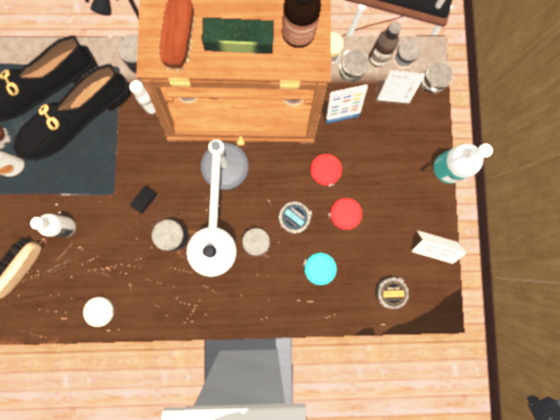

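View pics/scene0.png

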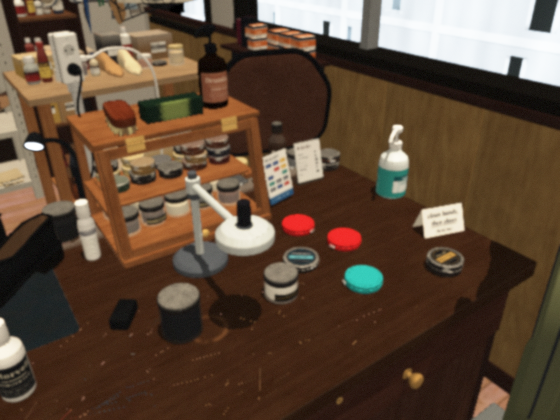

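The top view shows the post at about (216,147), the head and knob at about (210,251), and the dark tin with a blue label at about (295,217). The black block is at (143,200), the big jar at (168,235) and the small jar at (256,242). The yellow-label tin at (393,292) looks too far away to be the target.

Run:
```python
from h import *
p=cv2.imread("pics/top0.png"); 
cv2.imwrite("pics/crop0.png",cv2.resize(p[120:320,120:420],(800,533),interpolation=cv2.INTER_CUBIC))
hsv=cv2.cvtColor(p,cv2.COLOR_BGR2HSV)
piv=ray("top",216,147,.198); knob=ray("top",209.5,251,.231); tin=ray("top",295,217,.016)
print("piv",piv,"knob",knob,"tin",tin,"yel",ray("top",393,292,.016))
for n,x in(("knob",knob),("tin",tin),("foot",ray("top",224,166,.01))): 
    v=(x-piv)[:2]; print(n,np.hypot(*v),np.degrees(np.arctan2(v[1],v[0])))
# tin in scene
print("scene tin",ray("scene",301,258,.016),"scene head",ray("scene",245,231,.17), "post",ray("scene",193,181,.198),"foot",ray("scene",201,260,.01))
c=r.calibration("wrist");print(c["fov_y"],(-np.array(c["R"]).T@c["t"]), np.array(c["R"])[2])
```

```text
piv [0.69042687 0.01602745 0.198     ] knob [0.49524214 0.02462358 0.231     ] tin [ 0.57246099 -0.1435971   0.016     ] yel [ 0.39810947 -0.36240945  0.016     ]
knob 0.19537393250294588 177.47826730303993
tin 0.1984841252951061 -126.46517599915886
foot 0.0046244906500397314 29.441051272232418
scene tin [ 0.56774421 -0.13886738  0.016     ] scene head [0.50190396 0.02392557 0.17      ] post [0.65814491 0.0324727  0.198     ] foot [0.68567455 0.02039456 0.01      ]
70.82230634048958 [ 0.30889486 -0.54558614  0.3824061 ] [-0.24085868 -0.10182953 -0.96520353]
```

View pics/crop0.png

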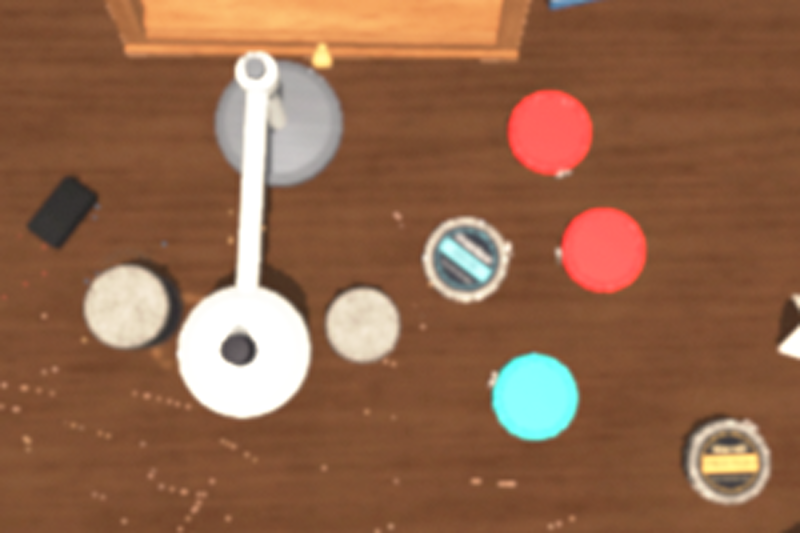

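>>> {"method": "step_arm", "body": {
  "increments": [
    [[1,3,0.8],[0,0,0]],
    [[1,3,0.8],[0,0,0]],
    [[1,3,0.8],[0,0,0]],
    [[1,3,0.8],[0,0,0]],
    [[1,3,0.8],[0,0,0]],
    [[1,3,0.8],[0,0,0]],
    [[1,3,0.8],[0,0,0]],
    [[1,3,0.8],[0,0,0]],
    [[1,3,0.8],[0,0,0]],
    [[1,3,0.8],[0,0,0]]
  ],
  "fingers": 1
}}

```text
clock: 1.1
tool_pos: [0.3485, -0.2721, 0.2984]
eef_rot: [0.979, 0.203, -0.0, -0.0]
contact_force: [0.4, 0.1, -1.0]
opening: 0.998
finger_force: 0.0
```

>>> {"method": "step_arm", "body": {
  "increments": [
    [[1.2,3,0],[0,0,0]],
    [[1.2,3,0],[0,0,0]],
    [[1.2,3,0],[0,0,0]],
    [[1.2,3,0],[0,0,0]],
    [[1.2,3,0],[0,0,0]],
    [[1.2,3,0],[0,0,0]],
    [[1.2,3,0],[0,0,0]],
    [[1.2,3,0],[0,0,0]],
    [[1,2,0],[0,0,0]],
    [[0,0,0],[0,0,0]]
  ]
}}

```text
clock: 2.1
tool_pos: [0.4555, -0.01, 0.2981]
eef_rot: [0.979, 0.206, 0.001, -0.001]
contact_force: [-0.6, 0.2, 0.0]
opening: 0.999
finger_force: 0.0
```

Run:
```python
from h import *
s=r.get_state();print(s["clock"],s["tool_pos"],s["eef_rot"],s["q"])
c=r.calibration("wrist");p,d=r.snapshot("wrist");cv2.imwrite("pics/w1.png",p[:,:,::-1])
import pickle;pickle.dump(c,open("w1.pkl","wb"))
print("pred knob",proj("wrist",[.495,.0245,.227],c),"tin",proj("wrist",[.572,-.1435,.016],c),"piv",proj("wrist",[.690,.016,.198],c))
```

```text
2.1 [ 0.45550474 -0.01002079  0.29814258] [ 9.78575229e-01  2.05886885e-01  6.05711967e-04 -8.63335234e-04] [ 0.13483105  0.36669159 -0.30079894  1.93619072  0.13855448  0.85748098
 -1.39398101]
pred knob [253.62515152 153.85849005] tin [387.79738941 141.86813241] piv [370.98403517 -93.83294853]
```

View pics/w1.png

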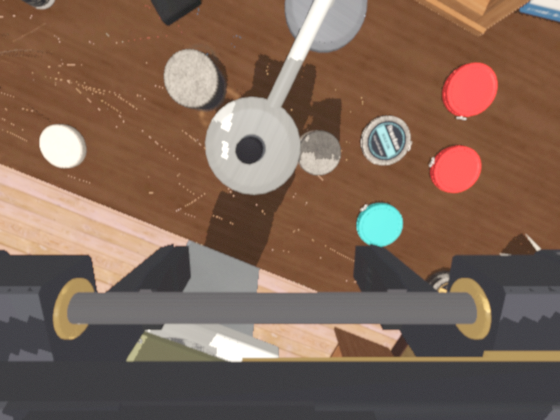

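The wrist view shows the knob top at about (249,149), the head disc centred at about (253,146), and the tin at about (386,141). All three are close to where I predicted.

Run:
```python
from h import *
import pickle;c=pickle.load(open("w1.pkl","rb"))
print("knob",ray("",249.5,148.5,.227,c),"head",ray("",253,146,.180,c),"tin",ray("",386,141,.016,c))
```

```text
knob [0.49750228 0.02905841 0.227     ] head [0.49729258 0.02921023 0.18      ] tin [ 0.5720228  -0.14046407  0.016     ]
```

>>> {"method": "step_arm", "body": {
  "increments": [
    [[2,1.9,0],[0,0,0]],
    [[2,1.9,0],[0,0,0]],
    [[0,0,-1],[0,0,0]],
    [[0,0,-2],[0,0,0]],
    [[0,0,-2],[0,0,0]],
    [[0,0,-2],[0,0,0]],
    [[0,0,-2],[0,0,0]],
    [[0,0,-1.3],[0,0,0]],
    [[0,0,0],[0,0,0]],
    [[0,0,0],[0,0,0]]
  ],
  "fingers": 1
}}

```text
clock: 3.15
tool_pos: [0.4938, 0.0231, 0.1952]
eef_rot: [0.979, 0.202, -0.001, 0.0]
contact_force: [0.3, 0.2, -0.0]
opening: 0.999
finger_force: 0.0
```

>>> {"method": "step_arm", "body": {
  "increments": [
    [[0,0,0],[0,0,0]],
    [[0,0,0],[0,0,0]],
    [[0,0,0],[0,0,0]],
    [[0,0,0],[0,0,0]],
    [[0,0,0],[0,0,0]],
    [[0,0,0],[0,0,0]],
    [[0,0,0],[0,0,0]],
    [[0,0,0],[0,0,0]],
    [[0,0,0],[0,0,0]],
    [[0,0,0],[0,0,0]]
  ],
  "fingers": 0,
  "grip_force": 15
}}

```text
clock: 4.15
tool_pos: [0.4936, 0.0248, 0.1951]
eef_rot: [0.979, 0.203, -0.001, -0.0]
contact_force: [-2.6, 0.8, 0.8]
opening: 0.241
finger_force: 15.0
```

>>> {"method": "step_arm", "body": {
  "increments": [
    [[0,-0.97,0],[0,0,0]],
    [[0,-0.97,0],[0,0,0]],
    [[0.09,-0.97,0],[0,0,0]],
    [[0.09,-0.97,0],[0,0,0]],
    [[0.19,-0.95,0],[0,0,0]],
    [[0.19,-0.95,0],[0,0,0]],
    [[0.28,-0.93,0],[0,0,0]],
    [[0.28,-0.93,0],[0,0,0]],
    [[0.37,-0.9,0],[0,0,0]],
    [[0.37,-0.9,0],[0,0,0]]
  ]
}}

```text
clock: 5.15
tool_pos: [0.5134, -0.0709, 0.1952]
eef_rot: [0.979, 0.203, -0.0, 0.0]
contact_force: [-2.4, 1.2, 0.7]
opening: 0.241
finger_force: 15.0
```

>>> {"method": "step_arm", "body": {
  "increments": [
    [[0.45,-0.86,0],[0,0,0]],
    [[0.45,-0.86,0],[0,0,0]],
    [[0.53,-0.81,0],[0,0,0]],
    [[0.53,-0.81,0],[0,0,0]],
    [[0.61,-0.76,0],[0,0,0]],
    [[0.61,-0.76,0],[0,0,0]],
    [[0.68,-0.69,0],[0,0,0]],
    [[0.68,-0.69,0],[0,0,0]],
    [[0.74,-0.62,0],[0,0,0]],
    [[0,0,0],[0,0,0]]
  ]
}}

```text
clock: 6.15
tool_pos: [0.568, -0.14, 0.1954]
eef_rot: [0.979, 0.202, 0.002, 0.001]
contact_force: [1.5, 0.2, 0.9]
opening: 0.238
finger_force: 15.0
```

Run:
```python
from h import *
s=r.get_state();print(s["clock"],s["tool_pos"],s["contact_force"])
p,d=r.snapshot("scene");q,d=r.snapshot("top")
cv2.imwrite("pics/a2.png",np.hstack([cv2.resize(p[150:350,150:350],(400,400)),cv2.resize(q[120:320,180:380],(400,400))])[:,:,::-1])
```

```text
6.15 [ 0.56803474 -0.13995097  0.19544571] [1.49169121 0.15816848 0.8857299 ]
```

View pics/a2.png

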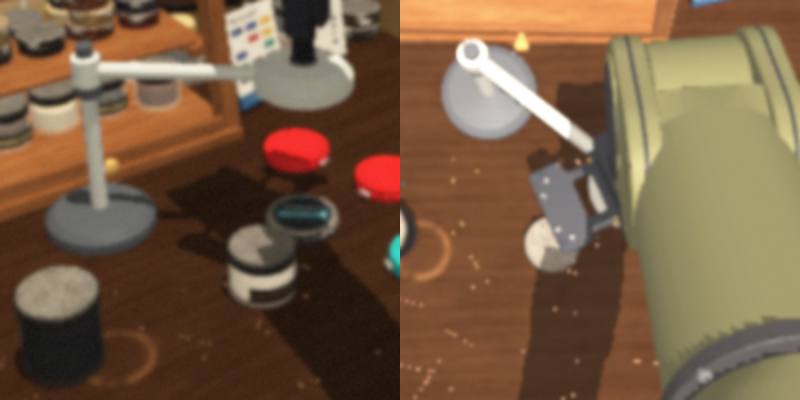

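>>> {"method": "step_arm", "body": {
  "increments": [
    [[0.2,-0.17,0],[0,0,0]],
    [[0,0,0],[0,0,0]],
    [[0,0,0],[0,0,0]],
    [[0,0,0],[0,0,0]],
    [[0,0,0],[0,0,0]],
    [[0,0,0],[0,0,0]],
    [[0,0,0],[0,0,0]],
    [[0,0,0],[0,0,0]],
    [[0,0,0],[0,0,0]],
    [[0,0,0],[0,0,0]]
  ]
}}

```text
clock: 7.25
tool_pos: [0.568, -0.14, 0.1954]
eef_rot: [0.979, 0.203, 0.0, -0.0]
contact_force: [-0.8, 2.0, 4.6]
opening: 0.241
finger_force: 15.0
```

>>> {"method": "step_arm", "body": {
  "increments": [
    [[0,0,0],[0,0,0]],
    [[0,0,0],[0,0,0]],
    [[0,0,0],[0,0,0]],
    [[0,0,0],[0,0,0]],
    [[0,0,0],[0,0,0]],
    [[0,0,0],[0,0,0]],
    [[0,0,0],[0,0,0]],
    [[0,0,0],[0,0,0]],
    [[0,0,0],[0,0,0]],
    [[0,0,0],[0,0,0]]
  ],
  "fingers": 1
}}

```text
clock: 8.25
tool_pos: [0.5679, -0.1402, 0.1953]
eef_rot: [0.979, 0.203, 0.0, 0.0]
contact_force: [0.6, 0.3, -1.1]
opening: 1.002
finger_force: 0.0
```

>>> {"method": "step_arm", "body": {
  "increments": [
    [[0,0,1],[0,0,0]],
    [[0,0,2],[0,0,0]],
    [[0,0,2.5],[0,0,0]],
    [[0,0,2.5],[0,0,0]],
    [[0,0,2.5],[0,0,0]],
    [[-2,-3,0],[0,0,0]],
    [[-2,-3,0],[0,0,0]],
    [[-2,-3,0],[0,0,0]],
    [[-2,-3,0],[0,0,0]],
    [[-2,-3,0],[0,0,0]]
  ]
}}

```text
clock: 9.25
tool_pos: [0.4671, -0.2913, 0.3012]
eef_rot: [0.979, 0.203, 0.0, 0.0]
contact_force: [0.8, -1.2, -0.1]
opening: 0.999
finger_force: 0.0
```

>>> {"method": "step_arm", "body": {
  "increments": [
    [[-1.5,-3,0],[0,0,0]],
    [[-1.5,-3,0],[0,0,0]],
    [[-1.5,-3,0],[0,0,0]],
    [[-1.5,-3,0],[0,0,0]],
    [[-1.5,-3,0],[0,0,0]],
    [[-1,-3,0],[0,0,0]],
    [[-1,-3,0],[0,0,0]],
    [[0,-3,0],[0,0,0]],
    [[0,0,0],[0,0,0]],
    [[0,0,0],[0,0,0]]
  ]
}}

```text
clock: 10.25
tool_pos: [0.3729, -0.53, 0.3004]
eef_rot: [0.979, 0.203, 0.0, -0.0]
contact_force: [0.4, 0.9, 0.1]
opening: 0.999
finger_force: 0.0
```

Run:
```python
from h import *
s=r.get_state();print(s["clock"],s["tool_pos"],s["contact_force"])
p,d=r.snapshot("scene");q,d=r.snapshot("top")
cv2.imwrite("pics/s3.png",p[:,:,::-1]);cv2.imwrite("pics/t3.png",q[:,:,::-1])
cv2.imwrite("pics/a3.png",np.hstack([cv2.resize(p[150:350,150:350],(400,400),interpolation=cv2.INTER_CUBIC),cv2.resize(q[120:320,180:380],(400,400),interpolation=cv2.INTER_CUBIC)])[:,:,::-1])
```

```text
10.25 [ 0.37291547 -0.5299973   0.30041317] [0.39697927 0.90616593 0.07180227]
```

View pics/a3.png

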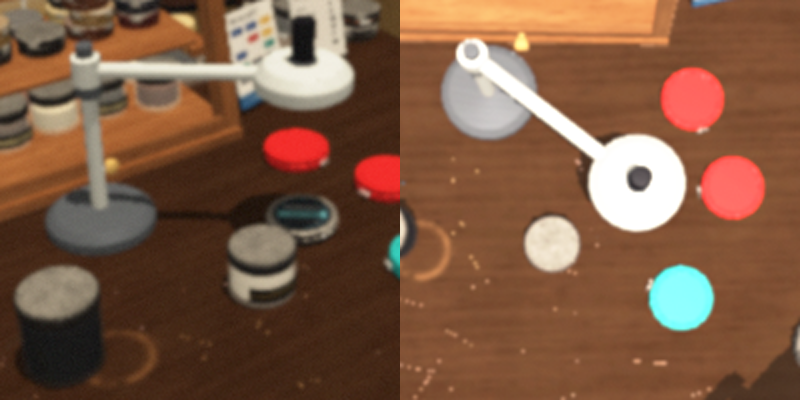

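After release the arm is still where I left it. In the top picture the head disc is centred at about (298.5,211.5) and the knob top is at (299.5,209.5). In the scene picture the head is at about (302,189), directly above the tin at (301.5,258).

Run:
```python
from h import *
q=cv2.imread("pics/t3.png");m=(q.min(2)>190).astype(np.uint8)
m=cv2.morphologyEx(m,cv2.MORPH_OPEN,np.ones((15,15),np.uint8));m[:,:250]=0;m[:,345:]=0;m[:170]=0;m[260:]=0
cs,_=cv2.findContours(m,0,1);c=max(cs,key=cv2.contourArea);(u,v),R=cv2.minEnclosingCircle(c);print(u,v,R)
for z in(.158,.172,.186):print(z,ray("top",u,v,z))
print("knob",ray("top",299.5,209.5,.227),"scene head",ray("scene",302,189,.172),"scene tin",ray("scene",301.5,258,.016))
p=cv2.imread("pics/top0.png");g=cv2.cvtColor(p,6)[190:245,268:322]
c=cv2.HoughCircles(cv2.resize(g,None,fx=4,fy=4),cv2.HOUGH_GRADIENT,1,100,param1=80,param2=15,minRadius=52,maxRadius=80)
if c is not None:
  c=c[0,0]/4; print(c, ray("top",c[0]+268,c[1]+190,.016))
```

```text
296.65814208984375 209.6216583251953 25.743499755859375
0.158 [ 0.57398532 -0.13642881  0.158     ]
0.172 [ 0.57246476 -0.13530764  0.172     ]
0.186 [ 0.5709442  -0.13418646  0.186     ]
knob [ 0.56663309 -0.13602429  0.227     ] scene head [ 0.56170971 -0.13405891  0.172     ] scene tin [ 0.56716509 -0.13966397  0.016     ]
[26.875 27.375 15.525] [ 0.57160283 -0.14329038  0.016     ]
```

The head is about 5 mm short of the tin along the arc. I'll regrasp a little further on to nudge it.

>>> {"method": "step_arm", "body": {
  "increments": [
    [[1,3,0],[0,0,0]],
    [[1,3,0],[0,0,0]],
    [[1.5,3,0],[0,0,0]],
    [[1.5,3,0],[0,0,0]],
    [[1.5,3,0],[0,0,0]],
    [[1.5,3,0],[0,0,0]],
    [[1.5,3,0],[0,0,0]],
    [[2,3,0],[0,0,0]],
    [[2,3,0],[0,0,0]],
    [[2,3,0],[0,0,0]]
  ]
}}

```text
clock: 11.35
tool_pos: [0.5283, -0.2273, 0.3009]
eef_rot: [0.979, 0.204, 0.0, -0.0]
contact_force: [-0.2, -0.3, 0.3]
opening: 0.997
finger_force: 0.0
```

>>> {"method": "step_arm", "body": {
  "increments": [
    [[2,3.7,0],[0,0,0]],
    [[1.5,3,0],[0,0,0]],
    [[0.9,2,0],[0,0,0]],
    [[0,0,0],[0,0,0]],
    [[0,0,-2],[0,0,0]],
    [[0,0,-2],[0,0,0]],
    [[0,0,-2],[0,0,0]],
    [[0,0,-2],[0,0,0]],
    [[0,0,-1.5],[0,0,0]],
    [[0,0,0],[0,0,0]]
  ]
}}

```text
clock: 12.35
tool_pos: [0.5695, -0.1439, 0.2037]
eef_rot: [0.979, 0.203, -0.002, -0.0]
contact_force: [-0.1, 0.2, 0.2]
opening: 0.999
finger_force: 0.0
```

>>> {"method": "step_arm", "body": {
  "increments": [
    [[0.3,0,-0.4],[0,0,0]],
    [[0,0,-0.4],[0,0,0]],
    [[0,0,0],[0,0,0]],
    [[0,0,0],[0,0,0]],
    [[0,0,0],[0,0,0]],
    [[0,0,0],[0,0,0]],
    [[0,0,0],[0,0,0]],
    [[0,0,0],[0,0,0]],
    [[0,0,0],[0,0,0]],
    [[0,0,0],[0,0,0]]
  ]
}}

```text
clock: 13.35
tool_pos: [0.5749, -0.1432, 0.1973]
eef_rot: [0.979, 0.203, 0.0, 0.0]
contact_force: [-0.5, 0.3, 0.8]
opening: 1.0
finger_force: 0.0
```

>>> {"method": "step_arm", "body": {
  "increments": [
    [[0,0,0],[0,0,0]],
    [[0,0,0],[0,0,0]],
    [[0,0,0],[0,0,0]],
    [[0,0,0],[0,0,0]],
    [[0,0,0],[0,0,0]],
    [[0,0,0],[0,0,0]],
    [[0,0,0],[0,0,0]],
    [[0,0,0],[0,0,0]],
    [[0,0,0],[0,0,0]],
    [[0,0,0],[0,0,0]]
  ],
  "fingers": 0
}}

```text
clock: 14.35
tool_pos: [0.5754, -0.1419, 0.1973]
eef_rot: [0.979, 0.204, 0.001, -0.001]
contact_force: [0.6, 4.5, 0.1]
opening: 0.241
finger_force: 15.0
```

>>> {"method": "step_arm", "body": {
  "increments": [
    [[0,0,0],[0,0,0]],
    [[0,0,0],[0,0,0]],
    [[0,0,0],[0,0,0]],
    [[0,0,0],[0,0,0]],
    [[0,0,0],[0,0,0]],
    [[0,0,0],[0,0,0]],
    [[0,0,0],[0,0,0]],
    [[0,0,0],[0,0,0]],
    [[0,0,0],[0,0,0]],
    [[0,0,0],[0,0,0]]
  ],
  "fingers": 1
}}

```text
clock: 15.35
tool_pos: [0.5749, -0.1432, 0.1972]
eef_rot: [0.979, 0.203, 0.0, 0.0]
contact_force: [-0.3, 0.1, 0.1]
opening: 1.002
finger_force: 0.0
```

>>> {"method": "step_arm", "body": {
  "increments": [
    [[0,0,1],[0,0,0]],
    [[0,0,2],[0,0,0]],
    [[0,0,2.5],[0,0,0]],
    [[0,0,2.5],[0,0,0]],
    [[0,0,2.5],[0,0,0]],
    [[-2,-3,0],[0,0,0]],
    [[-2,-3,0],[0,0,0]],
    [[-2,-3,0],[0,0,0]],
    [[-2,-3,0],[0,0,0]],
    [[-2,-3,0],[0,0,0]]
  ]
}}

```text
clock: 16.35
tool_pos: [0.4741, -0.2943, 0.3032]
eef_rot: [0.979, 0.203, 0.0, 0.0]
contact_force: [0.7, -0.6, -0.4]
opening: 1.001
finger_force: 0.0
```

>>> {"method": "step_arm", "body": {
  "increments": [
    [[-1.5,-3,0],[0,0,0]],
    [[-1.5,-3,0],[0,0,0]],
    [[-1.5,-3,0],[0,0,0]],
    [[-1.5,-3,0],[0,0,0]],
    [[-1.5,-3,0],[0,0,0]],
    [[-1,-3,0],[0,0,0]],
    [[-1,-3,0],[0,0,0]],
    [[0,-3,0],[0,0,0]],
    [[0,0,0],[0,0,0]],
    [[0,0,0],[0,0,0]]
  ]
}}

```text
clock: 17.35
tool_pos: [0.3799, -0.533, 0.3024]
eef_rot: [0.979, 0.203, 0.0, -0.0]
contact_force: [-0.2, 0.8, -0.6]
opening: 0.998
finger_force: 0.0
```

Run:
```python
from h import *
s=r.get_state();print(s["clock"],s["tool_pos"],s["contact_force"])
p,d=r.snapshot("scene");q,d=r.snapshot("top")
cv2.imwrite("pics/t4.png",q[:,:,::-1])
# head disc & knob in top: white disc by Hough; predicted pixels for head centred over tin
g=cv2.cvtColor(q,7)[170:255,250:345]
for nm,im in(("t4",q),("t3",cv2.imread("pics/t3.png")[:,:,::-1])):
    g=cv2.resize(cv2.cvtColor(np.ascontiguousarray(im),7)[170:255,250:345],None,fx=4,fy=4,interpolation=2)
    c=cv2.HoughCircles(g,cv2.HOUGH_GRADIENT,1,400,param1=100,param2=15,minRadius=85,maxRadius=115)[0,0]/4
    print(nm,c[0]+250,c[1]+170,c[2],ray("top",c[0]+250,c[1]+170,.172))
cv2.imwrite("pics/a4.png",np.hstack([cv2.resize(p[150:350,150:350],(400,400),interpolation=cv2.INTER_CUBIC),cv2.resize(q[120:320,180:380],(400,400),interpolation=cv2.INTER_CUBIC)])[:,:,::-1])
```

```text
17.35 [ 0.37990104 -0.53303841  0.30243678] [-0.23317912  0.77278968 -0.6386777 ]
t4 299.875 209.625 24.475 [ 0.57236372 -0.1415185   0.172     ]
t3 298.375 211.375 24.25 [ 0.56901793 -0.13854152  0.172     ]
```

View pics/a4.png

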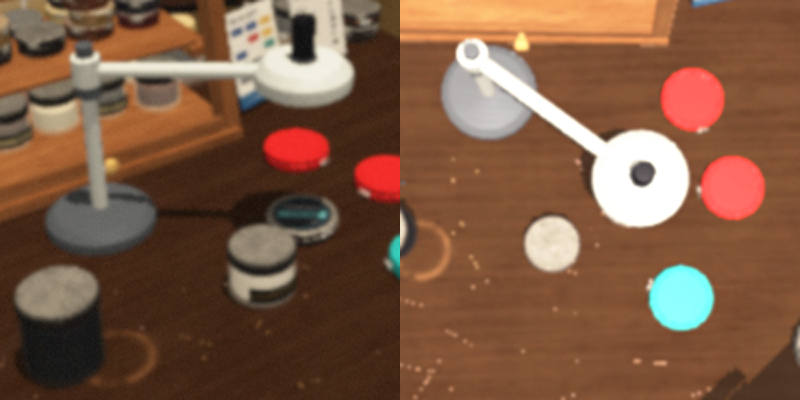

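The head is now at about (0.572,-0.142) and the tin at (0.572,-0.143). That is centred to within about 2 mm, and the gripper is clear of everything.

```bash
python3 -c "
from plant import r
print(r.finish_job())"
```

```text
the job is handed in; nothing more can be done
None
```

The lamp head is centred over the polish tin to within about 2 mm by camera measurement and the arm stayed there after release; the tin was not touched, and I handed the job in at about 17.5 s.

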